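Check in wax blocks in cutting order

ROBOT

A 6-joint arm with a two-finger parallel gripper is mounted at the origin on the work surface. World frame = base frame: x ahead of the robot, y to its left, z up, the work surface at z = 0. Lengths are in mm, angles in rad, forces in N, time in s.
With the tool pointing down it reaches from about 350 to 775 mm from the base axis. Payload 7.3 kg.
Tool frame: the origin (TCP) lies on the centre line of the jaws, within the pads' length; the fingertips stand 14 mm ahead of it and the grasp point (between the pads) lies 5 mm behind it; z points along the fingers, y is the line along which they close (so a half turn about z gives the same grasp; the last joint's range is limited). The gripper opens to 92 mm and grips with 3 to 60 N. Pads are 19 mm wide; open, the fingers measure 130 mm over their backs; the gripper's body (75 mm by 190 mm) begins 47 mm behind the grasp point.
Start: joints at [1.198, 0.342, 1.524, -0, 1.275, -0.146], TCP at [118.036, 511.58, 205.741] pointing down, gripper open.
Joint ranges: [-2.53, 2.53], [-0.77, 2.02], [0.04, 2.7], [-1, 4.14], [0.28, 2.66], [-3.11, 3.11]. Speed limits (rad/s): [2.57, 2.57, 3.14, 3.14, 3.14, 3.14].

INTERFACE

Orientations are given as [roll, pitch, yaw] about the fixed x, y, z axes, in that order (R = Rz(yaw) Ry(pitch) Rx(roll)).
In Python, from plant import get_obs, capture, bot, spot_in, trace, pinpoint gives the robot as it stands.
- The arm moves only by the tool play_rows, never from a script. Its argument "rows" is a list of rows, each a list of 2 entries, a list of its own where there are three numbers: the shift along the world's x, y, z in units of 3 cm (1.0 is 3 cm), then the turn, a rotation vector about the world's x, y, z in units of 8 degrees (1.0 is 8 degrees). A call has 1 to 12 rows; each row shifts and turns the commanded pose from where the row before left it; what a row does not reach is not made up. A row lasts 1/8 s, in which the tool goes at most 62.5 mm and 10.7 degrees, less where a joint would pass 70% of its speed; a pose out of reach is approached as far as the arm can. A call with a number of a shift or a turn outside -1 to 1 is refused whole. A call with a gripper value outside its range is refused whole. "hand" is the opening, from -1 (shut) to 1 (fully open), set as the call begins (left out, the last holds). The fingers move at their own pace and stop on an object; the grip force is fixed at half the most. Time passes only in rows, so rows that do not move let the fingers close. It gives the time, the measured TCP pose, the force, the opening and the grip force at its end, in the units of the state.
- get_obs(): the state, without advancing time (a new reading comes with each control period).
- capture(name): name is "side" or "top"; returns a dict with "frame" (480x640x3 uint8, red, green, blue), "fov_y" (degrees; the focal length in pixels is half the picture's height over the tangent of half this angle, whatever the lens; pixels are square), "cx", "cy" (the principal point, pixels), "rvec" (rotation vector, rad) and "tvec" (3), from world to camera coordinates, as OpenCV has them. Camera axes: x right, y down, z forward; pixel columns grow to the right and rows downward; lengths in mm; the calibration is good to about 2 mm. A picture is of the moment at which its call begins. There is no depth.
- bot.close_job(): hands the job in; it is judged then, once.
Trained networks look in the newest picture that a camera, given by its name, has taken for a name from the list of things; names that differ only in an ending like _2 or _b are one class to them, and where a whole thing is asked for, a point or a joint stands for the part that bears it (a point fixed in the world has none). Each returns a list of dicts, best first, with "p" (0 to 1); they miss things now and then, are a little off and sometimes report something else, mostly with a low value. They report only what shows in the picture. A call takes as long as a camera call. They do not tell look-alikes from the thing itself.
- spot_in(query, camera): "at" ([row, column] in pixels, amid what is visible of it).
- trace(query, camera): "mask" (480x640 bool, what is visible of it) and "at" ([row, column] in pixels, amid what is visible of it).
- pinpoint(query, camera): "at" ([row, column] in pixels: a listed point, or the origin of a listed thing).
The state is a dict: "time": time; "joint_positions": joint angles; "dq": joint speeds; "tau": joint torques, N m; "tool_pos": TCP position; "tcp_rot": TCP orientation; "contact_force": force on the tool from outside, world axes, zero at the start; "moment": the same for the moment, N m; "grip_width": finger opening in mm; "finger_force": force on a finger pad.
Only numpy, scipy, OpenCV 4.12 (cv2) and the standard library are available. Lean on these libraries where they do the work, as an engineer would, in place of code of your own. Each camera call takes 0.05 s, during which the arm holds its last target. There are 200 camera calls.

TASK

Check in the wax blocks on the dock in cutting order: with the fingertips press lightly on the large block until its seat has gone fully down, then do the same with the round block, then with the long narrow one. Leave the small rectangular block up, do not lift or shove any block, and leave everything lying around undisturbed.

Things in the scene. Friction and masses are not known exactly. Their poses are not given: they have to be found in the camera images.
- dock: Block check-in dock, fixed: a low grey housing 240 (x) x 210 (y) x 30 mm high, its turn about z varies. Origin: centre of its underside, z up. It carries four black seats, trays 64 (x) x 88 (y) mm with a 3 mm rim, centred at dock x -55 or +25 mm, y -50 or +50 mm, each holding one wax block.
- seats (a point): Point midway between the four seats, at the height of their floors at the start: 44 mm above the table (dock x -15, y 0 mm). Pressed on, a seat gives way at about 4 N, sinks straight down 8 mm onto a slightly yielding rubber stop and stays where it is left; nothing raises it again. It counts as down when more than 6 mm lower.
- large_block: The large wax block: off-white wax on a pale grey rectangular base, 52 (x) x 75 (y) x 18 mm high, flat top (wax face 44 x 67 mm), about 75 g, loose; sits on one of the dock's four seats (which one varies). Origin: centre of its underside, z up.
- round_block: The round wax block: a wax disc 32 mm in diameter on a round base 38 mm in diameter, 20 mm high in all, flat top, about 30 g, loose; sits on one of the dock's four seats (which one varies). Origin: centre of its underside, z up.
- strip_block: The long narrow wax block: 18 (x) x 64 (y) x 18 mm high, flat top (wax face 16 x 62 mm), about 30 g, loose; sits on one of the dock's four seats (which one varies). Origin: centre of its underside, z up.
- small_block: The small rectangular wax block, to be left alone: 28 (x) x 40 (y) x 18 mm high, about 25 g, loose; sits on one of the dock's four seats (which one varies). Origin: centre of its underside, z up.
- cassette: Empty grey cassette, 28 x 40 x 6 mm, loose, lying on the dock's housing along its far (dock +x) edge. Bystander. Origin: centre of its underside.
- brush: Small brush with wooden handle, 102 mm long along its y, 8 mm thick, loose, lying on the dock's housing along its far edge. Bystander. Origin: at the handle, underside.
- forceps: Steel forceps, 115 mm long along x, 6 mm high, lying on the table at the dock's left (+y) side. Bystander. Origin: its middle, underside.
- marker: Marker pen, 130 mm long along x, 13 mm thick, lying on the table at the dock's right (-y) side. Bystander. Origin: near its middle, underside.
- jar: Amber jar, 60 mm in diameter, 85 mm high, standing on the table to the right. Bystander. Origin: centre of its underside.
- slide_box: Slide box, grey with a black lid, 85 x 100 x 42 mm, standing on the table to the left. Bystander. Origin: centre of its underside.
Mind the look-alikes: they are no part of the job. Leave any green or pink look-alike of the round_block alone.

How it is judged (in metres and radians):
On the way, in this order (a step that is already met when the one before it is completed fails the run):
1. a finger touches the large block while everything due later is still up (contact force between the fingers and large_block above 0.5 N and z of each of round_block, strip_block, small_block in the frame of dock above 0.041 m), for 0.04 s.
2. the large block is down with its seat, and everything due later is still up (z of large_block in the frame of dock below 0.038 m and z of each of round_block, strip_block, small_block in the frame of dock above 0.041 m), for 0.2 s.
3. a finger touches the round block while everything due later is still up (contact force between the fingers and round_block above 0.5 N and z of large_block in the frame of dock below 0.038 m and z of each of strip_block, small_block in the frame of dock above 0.041 m), for 0.04 s.
4. the round block is down with its seat, and everything due later is still up (z of each of round_block, large_block in the frame of dock below 0.038 m and z of each of strip_block, small_block in the frame of dock above 0.041 m), for 0.2 s.
5. a finger touches the narrow strip block while everything due later is still up (contact force between the fingers and strip_block above 0.5 N and z of each of large_block, round_block in the frame of dock below 0.038 m and z of small_block in the frame of dock above 0.041 m), for 0.04 s.
6. the narrow strip block is down with its seat, and everything due later is still up (z of each of strip_block, large_block, round_block in the frame of dock below 0.038 m and z of small_block in the frame of dock above 0.041 m), for 0.2 s.
At the end, for the whole second after the job is handed in: The large, round and narrow blocks each lie flat on their seats more than 6 mm lower than at the start; the small block is still up (less than 3 mm lower); all are at rest (all of step 6 and linear speed of each of large_block, round_block, strip_block, small_block below 0.02 m/s and angle between each of large_block, round_block, strip_block, small_block's own z axis and vertical below 0.1 rad); the robot touches nothing.
It fails at once if a block is pressed harder than 25 N (contact force between any of the arm, the fingers and large_block above 25 N or contact force between any of the arm, the fingers and round_block above 25 N or contact force between any of the arm, the fingers and strip_block above 25 N or contact force between any of the arm, the fingers and small_block above 25 N).
It fails at once if a block is lifted off its seat (more than 6 mm above its starting height), tipped, or shoved out of place (more than 20 mm) (z of any of large_block, round_block, strip_block, small_block in the frame of dock above 0.05 m or angle between any of large_block, round_block, strip_block, small_block's own z axis and vertical above 0.25 rad or distance of any of large_block, round_block, strip_block, small_block from where it was at the start of the episode above 0.02 m).
It fails at once if the small block, which is to be left alone, goes down with its seat (z of small_block in the frame of dock below 0.038 m).
It fails at once if a bystander is moved by more than 30 mm (distance of any of cassette, brush, forceps, marker, jar, slide_box from where it was at the start of the episode above 0.03 m).
It also fails if it takes over 48 s, if anything falls off the work surface, if the arm or the gripper's body presses on something with over 40 N, if the wrist force passes 120 N, or if a joint passes its speed limit or range.

## Working session

There is one attempt and no reset: what is moved stays moved. The work goes in short steps, Python scripts to look and compute and a tool call to move; the robot and the scene stay as the last step left them, time stands still between calls to the robot, and variables do not carry over. Pictures are saved under pics/ and viewed, at most 10 in all, crops included, and the job is handed in when it is done.

Besides the shell and the picture viewer there is one more tool, called as name([rows], argument=value, ...), one row to a line, values as JSON. play_rows: Moves the arm, as the interface text tells. Shifts and turns lie within -1 to 1; 1 stands for 3 cm of shift or 8 degrees of turn. Its arguments: {"type":"object","properties":{"rows":{"type":"array"},"hand":{"type":"number"}},"required":["rows"]}

```bash
mkdir -p pics
cat > h.py <<'E'
import numpy as np, cv2
from plant import get_obs, capture, bot, spot_in, trace, pinpoint
def ray(c,px):
    f=240/np.tan(np.radians(c["fov_y"])/2)
    R=cv2.Rodrigues(np.array(c["rvec"],float))[0];t=np.array(c["tvec"],float).ravel()
    d=R.T@np.array([(px[1]-c["cx"])/f,(px[0]-c["cy"])/f,1]);return -R.T@t,d
def atz(c,px,z):
    o,d=ray(c,px);return o+d*(z-o[2])/d[2]
def proj(c,P):
    f=240/np.tan(np.radians(c["fov_y"])/2)
    R=cv2.Rodrigues(np.array(c["rvec"],float))[0];q=R@np.array(P,float)+np.array(c["tvec"],float).ravel()
    return np.array([c["cy"]+f*q[1]/q[2],c["cx"]+f*q[0]/q[2]])
E
python3 - <<'E'
from h import *
np.set_printoptions(precision=1,suppress=True)
for n in("top","side"):
    c=capture(n);cv2.imwrite(f"pics/{n}1.png",c["frame"][:,:,::-1])
    print(n,"cam",ray(c,[240,320])[0],c["fov_y"])
    for q in("dock","seats","large_block","round_block","strip_block","small_block"):
        for f in(pinpoint,):
            for r in f(q,n)[:3]:
                z=44 if q!="dock" else 0
                print(q,np.array(r["at"]),round(r["p"],2),atz(c,r["at"],z))
print(get_obs())
E
```

```text
top cam [ 425.8   -4.3 1371.7] 51.449992224907824
dock [259.7 337.9] 0.59 [519.9 -32.6   0. ]
seats [266.8 338.5] 0.74 [498.  -33.7  44. ]
large_block [286.7 351.4] 0.84 [446.  -69.1  44. ]
round_block [233.  405.9] 0.73 [ 592.9 -212.    44. ]
round_block [256.4 361.5] 0.7 [527.3 -94.4  44. ]
round_block [259.6 426.5] 0.63 [ 522.9 -267.3   44. ]
strip_block [246.8 322.9] 0.74 [550.5   9.2  44. ]
strip_block [221.8 328.6] 0.33 [618.4  -4.5  44. ]
small_block [277.5 315.6] 0.69 [468.   26.6  44. ]
small_block [285.1 354.6] 0.27 [450.4 -77.5  44. ]
side cam [  60.5 -808.3  820.2] 44.76606806320103
dock [276.2 302.2] 0.69 [510.6 -36.7   0. ]
seats [261.9 294.2] 0.79 [495.5 -32.8  44. ]
large_block [281.2 286.4] 0.83 [453.3 -73.   44. ]
round_block [368.4 316.3] 0.79 [ 386.3 -283.2   44. ]
round_block [345.7 373.8] 0.76 [ 495.5 -297.1   44. ]
round_block [270.1 325.5] 0.69 [534.3 -88.8  44. ]
strip_block [238.9 304. ] 0.49 [551.3  18.9  44. ]
small_block [249.3 268.1] 0.67 [471.2  31.6  44. ]
{'time': 0.7, 'joint_positions': array([ 1.2,  0.3,  1.5, -0. ,  1.3, -0.1]), 'dq': array([ 0., -0., -0.,  0.,  0., -0.]), 'tau': array([ -0. , -43.1, -24.4,   0.1,   0. ,  -0. ]), 'tool_pos': array([118. , 511.6, 205.8]), 'tcp_rot': array([3.1, 0. , 2.9]), 'contact_force': array([-0.6, -0.3,  0.2]), 'moment': array([ 0. ,  0. , -0.1]), 'finger_force': 0.0, 'grip_width': 91.64672141053747}
```

View pics/top1.png

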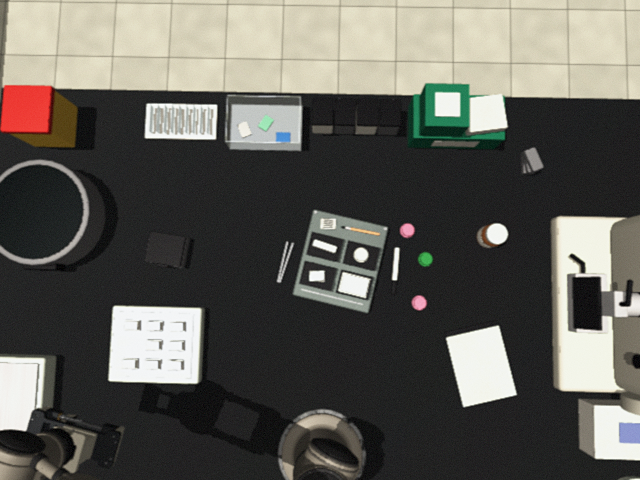

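View pics/side1.png

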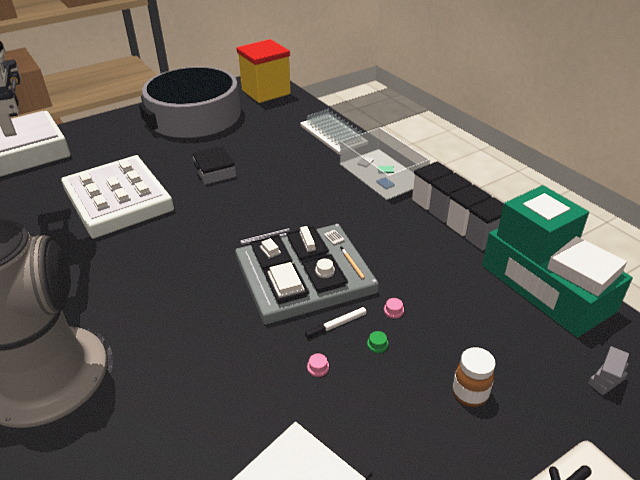

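The large block is at top (286,352), round (256,361), strip (246,323) and small (277,316), all on the dock. Possible mix-ups are the pink discs at (230,407) and (303,419), the green disc at (259,426), and the white blocks on the other tray around (345,157). I'll choose the white ones on the grey dock and check them in a close crop.

Run:
```python
from h import *
from scipy.optimize import least_squares
np.set_printoptions(precision=2,suppress=True)
approx={"large_block":(449,-71,62),"round_block":(530,-92,64),"strip_block":(551,14,62),"small_block":(469,29,62)}
nom={"large_block":(-55,-50),"round_block":(25,-50),"strip_block":(25,50),"small_block":(-55,50)}
res={}
for n in("top","side"):
    c=capture(n);g=c["frame"]
    if n=="top": cv2.imwrite("pics/crop.png",cv2.resize(g[200:320,280:400,::-1],(600,600),interpolation=cv2.INTER_CUBIC))
    for q,a in approx.items():
        p=proj(c,a);best=[r for r in trace(q,n) if np.hypot(*(np.array(r["at"])-p))<10]
        # bright wax near expected spot
        m=((g.min(2)>150)).astype(np.uint8);N,l,s,ce=cv2.connectedComponentsWithStats(m)
        i=min((k for k in range(1,N) if s[k,4]>20),key=lambda k:np.hypot(ce[k][1]-p[0],ce[k][0]-p[1]))
        w=atz(c,ce[i][::-1],a[2])
        print(n,q,"bright",s[i,4],ce[i][::-1],w,"trace",[(np.argwhere(b["mask"]).mean(0),round(b["p"],2),int(b["mask"].sum())) for b in best[:1]])
        res.setdefault(q,{})[n]=w
A=[];B=[]
for n in("top","side"):
    f=lambda v:np.concatenate([[v[0]+np.cos(v[2])*x-np.sin(v[2])*y-res[q][n][0],v[1]+np.sin(v[2])*x+np.cos(v[2])*y-res[q][n][1]] for q,(x,y) in nom.items()])
    s=least_squares(f,[510,-33,-.2]);print(n,s.x,s.fun)
print(get_obs()["tcp_rot"])
```

```text
top large_block bright 551 [284.56 353.44] [451.39 -73.44  62.  ] trace [(array([284.12, 354.39]), 0.81, 589)]
top round_block bright 160 [254.38 360.5 ] [531.   -90.36  64.  ] trace [(array([254.6 , 361.09]), 0.44, 134)]
top strip_block bright 160 [245.72 324.26] [551.77   5.47  62.  ] trace [(array([246.08, 324.92]), 0.74, 177)]
top small_block bright 149 [275.58 316.23] [472.48  24.63  62.  ] trace [(array([275.86, 317.59]), 0.43, 146)]
side large_block bright 614 [276.32 283.98] [447.29 -75.71  62.  ] trace [(array([278.95, 284.95]), 0.89, 813)]
side round_block bright 168 [264.72 323.88] [528.18 -92.46  64.  ] trace [(array([268.06, 325.12]), 0.82, 313)]
side strip_block bright 165 [235.89 306.67] [549.77   5.02  62.  ] trace [(array([238.79, 307.25]), 0.49, 249)]
side small_block bright 120 [244.22 269.43] [471.87  24.79  62.  ] trace [(array([247.76, 269.78]), 0.8, 263)]
top [516.31 -36.65  -0.22] [ 0.45 -0.21 -1.04 -0.5  -0.28  1.33  0.87 -0.62]
side [513.89 -37.98  -0.23] [ 1.72  1.45 -1.23  0.12 -0.23  0.06 -0.26 -1.64]
[ 3.14 -0.    2.91]
```

View pics/crop.png

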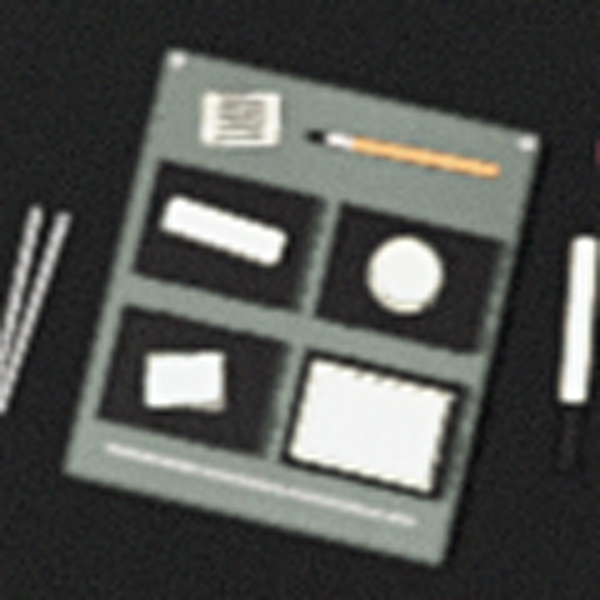

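play_rows([
  [[1, -0.6, 0], [0, 0, 0]],
  [[1, -1, 0], [0, 0, 0]],
  [[1, -1, 0], [0, 0, 0]],
  [[1, -1, 0], [0, 0, 0]],
  [[1, -1, 0], [0, 0, 0]],
  [[1, -1, 0], [0, 0, 0]],
  [[1, -1, 0], [0, 0, 0]],
  [[1, -1, 0], [0, 0, 0]],
  [[1, -1, 0], [0, 0, 0]],
  [[1, -1, 0], [0, 0, 0]],
  [[0.8, -1, 0], [0, 0, 0]],
  [[0.2, -1, 0], [0, 0, 0]],
], hand=-1)

```text
time: 2.7
tool_pos: [449.3, 162.3, 205.6]
tcp_rot: [3.141, 0.001, 2.914]
contact_force: [0.3, 0.3, -0.4]
grip_width: 0.4
finger_force: 0.0
```

The crop confirms the choice. Each block is centred on its own seat, the tool's yaw matches the dock's, and wax faces and positions agree within 2–4 mm between cameras. I'll move over the large block next.

play_rows([
  [[0, -1, 0], [0, 0, 0]],
  [[0, -1, 0], [0, 0, 0]],
  [[0, -1, 0], [0, 0, 0]],
  [[0, -1, 0], [0, 0, 0]],
  [[0, -1, -0.4], [0, 0, 0]],
  [[0, -1, -0.8], [0, 0, 0]],
  [[0, -1, -0.9], [0, 0, 0]],
  [[0, -0.87, -0.9], [0, 0, 0]],
  [[0, 0, -0.8], [0, 0, 0]],
  [[0, 0, 0], [0, 0, 0]],
])

```text
time: 3.95
tool_pos: [446.9, -72.4, 90.6]
tcp_rot: [3.141, -0.004, 2.914]
contact_force: [-0.3, -0.3, 0.1]
grip_width: 0.3
finger_force: 0.0
```

Run:
```python
from h import *
c=capture("side");cv2.imwrite("pics/s2.png",cv2.resize(c["frame"][180:330,210:400,::-1],(760,600),interpolation=cv2.INTER_CUBIC))
o=get_obs();print(o["tool_pos"],o["contact_force"])
```

```text
[447.76032926 -72.42003429  91.64637736] [1.14482948 0.59945206 0.21540104]
```

View pics/s2.png

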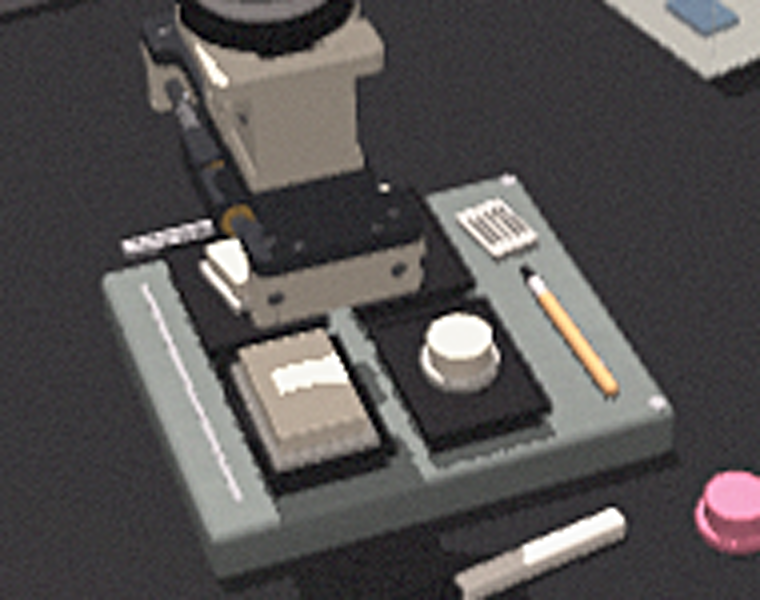

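The side picture shows the gripper body's near end at about (257,292) hiding the fingers, and the large block below it in shadow at (280,286). I'll check that this fits the reported pose.

Run:
```python
from h import *
for n in("side","top"):
    c=capture(n)
    for P in[(447.8,-72.4,77.6),(447.8,-72.4,143),(426.3,-165,143),(469,20,143),(447.8,-72.4,62)]: print(n,P,proj(c,P).round(1))
    cv2.imwrite(f"pics/{n}3.png",cv2.resize(c["frame"][180:330,260:450,::-1],(760,600),interpolation=cv2.INTER_CUBIC))
o=get_obs();print(o["tool_pos"])
```

```text
side (447.8, -72.4, 77.6) [269.2 282.9]
side (447.8, -72.4, 143) [242.7 281. ]
side (426.3, -165, 143) [275.4 297.4]
side (469, 20, 143) [214.1 266.6]
side (447.8, -72.4, 62) [275.3 283.3]
top (447.8, -72.4, 77.6) [285.8 353.3]
top (447.8, -72.4, 143) [285.4 354.7]
top (426.3, -165, 143) [295.2 392.4]
top (469, 20, 143) [275.8 317.4]
top (447.8, -72.4, 62) [285.9 353. ]
[448.71236982 -72.46479382  92.70242789]
```

View pics/top3.png

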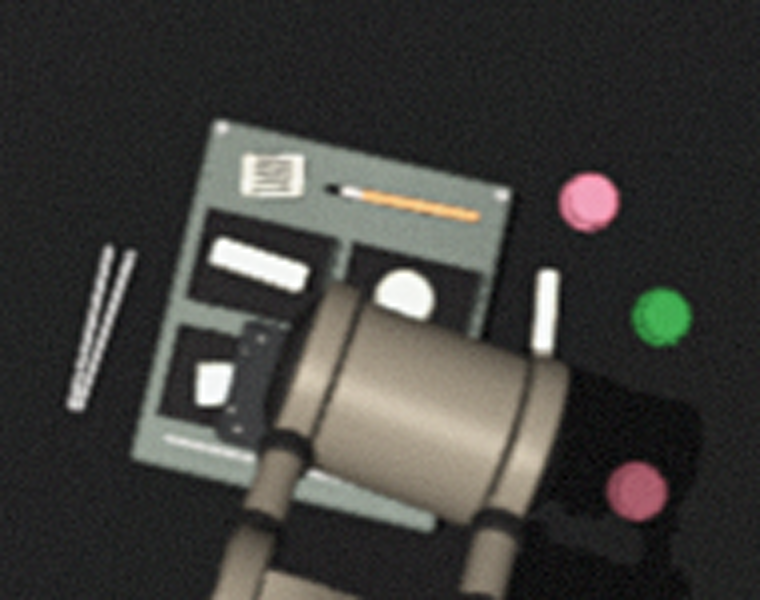

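The top picture shows the gripper over the large block. Its left end is at about (275,320), against an expected (276,317). I'll go down in small steps and watch the force.

play_rows([
  [[0, 0, -0.15], [0, 0, 0]],
  [[0, 0, -0.15], [0, 0, 0]],
  [[0, 0, -0.1], [0, 0, 0]],
  [[0, 0, 0], [0, 0, 0]],
  [[0, 0, 0], [0, 0, 0]],
])

```text
time: 4.72
tool_pos: [448.1, -72.5, 79.8]
tcp_rot: [3.141, 0.0, 2.915]
contact_force: [0.2, -0.4, -0.2]
grip_width: 0.8
finger_force: 0.0
```

play_rows([
  [[0, 0, -0.05], [0, 0, 0]],
  [[0, 0, -0.05], [0, 0, 0]],
  [[0, 0, -0.05], [0, 0, 0]],
  [[0, 0, 0], [0, 0, 0]],
])

```text
time: 5.22
tool_pos: [447.9, -72.5, 75.1]
tcp_rot: [3.141, -0.0, 2.915]
contact_force: [0.6, 0.5, -0.2]
grip_width: 0.3
finger_force: 0.0
```

play_rows([
  [[0, 0, -0.05], [0, 0, 0]],
  [[0, 0, -0.05], [0, 0, 0]],
  [[0, 0, 0], [0, 0, 0]],
])

```text
time: 5.6
tool_pos: [447.9, -72.5, 72.1]
tcp_rot: [3.141, -0.0, 2.915]
contact_force: [-0.2, -0.4, -0.4]
grip_width: 0.6
finger_force: 0.0
```

play_rows([
  [[0, 0, -0.05], [0, 0, 0]],
])

```text
time: 5.72
tool_pos: [448.1, -72.6, 70.8]
tcp_rot: [3.142, 0.0, 2.915]
contact_force: [-0.0, -0.8, 0.3]
grip_width: 0.4
finger_force: 0.0
```

play_rows([
  [[0, 0, -0.05], [0, 0, 0]],
])

```text
time: 5.85
tool_pos: [448.0, -72.5, 69.2]
tcp_rot: [3.142, -0.0, 2.915]
contact_force: [-0.1, 0.5, -1.0]
grip_width: 0.6
finger_force: 0.0
```

Run:
```python
from h import *
o=get_obs();print(o["tool_pos"],o["contact_force"])
c=capture("side");cv2.imwrite("pics/s4.png",cv2.resize(c["frame"][225:315,240:350,::-1],(733,600),interpolation=cv2.INTER_CUBIC))
```

```text
[448.02426408 -72.51161961  69.15042607] [-0.11742139  0.46483565 -1.02539301]
```

View pics/s4.png

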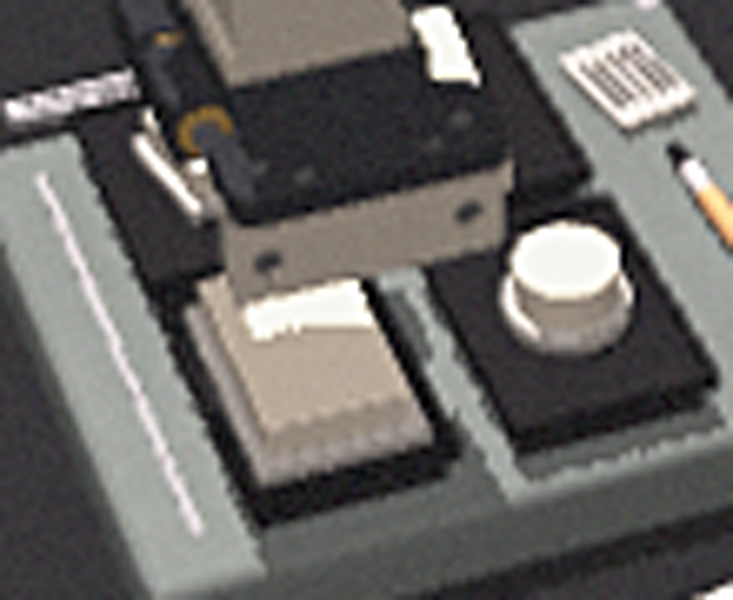

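No force yet. I'll compare the large block's front edges with the first picture to see whether it has sunk.

Run:
```python
from h import *
a=cv2.imread("pics/side1.png");c=capture("side");b=c["frame"][:,:,::-1].copy();cv2.imwrite("pics/side5.png",b)
for P in[(448,-72.5,62),(448,-72.5,54),(448,-72.5,55)]:print(proj(c,P))
up=lambda g:cv2.resize(g[225:320,245:345],(400,380),interpolation=cv2.INTER_CUBIC)
cv2.imwrite("pics/cmp.png",np.hstack([up(a),up(b)]))
for col in(285,290,295):print(col,[int(v) for v in a[280:308,col].mean(1)],[int(v) for v in b[280:308,col].mean(1)])
```

```text
[275.24358923 283.44544315]
[278.29772007 283.6590209 ]
[277.91745114 283.6324284 ]
285 [241, 241, 241, 241, 240, 241, 245, 246, 193, 120, 128, 127, 135, 154, 135, 113, 89, 33, 30, 31, 25, 18, 46, 85, 92, 84, 141, 156] [167, 172, 167, 170, 172, 169, 169, 179, 156, 132, 138, 134, 140, 157, 138, 130, 94, 19, 27, 27, 33, 23, 51, 87, 97, 99, 98, 97]
290 [241, 240, 241, 240, 242, 248, 221, 125, 125, 130, 127, 138, 148, 133, 89, 56, 39, 25, 22, 22, 20, 63, 88, 87, 86, 133, 148, 126] [167, 170, 170, 169, 169, 168, 163, 145, 139, 136, 141, 148, 158, 142, 97, 50, 26, 21, 32, 30, 25, 64, 94, 99, 95, 95, 97, 99]
295 [240, 242, 240, 242, 250, 220, 110, 128, 127, 124, 134, 132, 125, 89, 45, 37, 18, 21, 21, 31, 77, 93, 87, 91, 129, 144, 116, 90] [165, 166, 167, 169, 170, 148, 133, 137, 135, 134, 140, 141, 131, 94, 32, 20, 25, 34, 20, 25, 77, 101, 97, 95, 94, 104, 100, 89]
```

View pics/cmp.png

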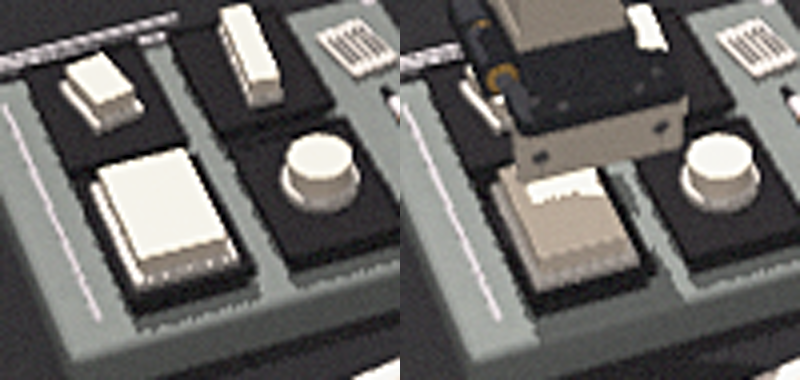

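The large block hasn't moved, and no fingertip shows below the gripper's face (bottom edge at about (267,284)). So the tips must be roughly 30 mm higher than I assumed. I'll keep going down in small steps, checking the force after each one, since the 8 mm of seat travel gives slack after first contact.

play_rows([
  [[0, 0, -0.1], [0, 0, 0]],
  [[0, 0, -0.1], [0, 0, 0]],
])

```text
time: 6.2
tool_pos: [448.0, -72.5, 63.0]
tcp_rot: [3.142, 0.0, 2.915]
contact_force: [0.2, -0.1, 0.1]
grip_width: -0.0
finger_force: 0.0
```

Run:
```python
from h import *
o=get_obs();print({k:np.round(v,2) for k,v in o.items()})
c=capture("side");cv2.imwrite("pics/side6.png",c["frame"][:,:,::-1])
c=capture("top");cv2.imwrite("pics/cmp6.png",np.hstack([cv2.resize(cv2.imread("pics/side6.png")[190:300,240:340],(400,440),interpolation=cv2.INTER_CUBIC),cv2.resize(c["frame"][230:340,280:380,::-1],(400,440),interpolation=cv2.INTER_CUBIC)]))
```

```text
{'time': np.float64(6.2), 'joint_positions': array([-0.33,  0.4 ,  1.9 ,  0.  ,  0.84, -1.67]), 'dq': array([ 0.  ,  0.04,  0.03,  0.  , -0.07, -0.  ]), 'tau': array([ 0.000e+00, -3.934e+01, -1.768e+01, -3.000e-02,  1.600e-01,
       -0.000e+00]), 'tool_pos': array([448.04, -72.51,  63.05]), 'tcp_rot': array([3.14, 0.  , 2.91]), 'contact_force': array([ 0.19, -0.07,  0.09]), 'moment': array([0.  , 0.04, 0.02]), 'finger_force': np.float64(0.0), 'grip_width': np.float64(-0.02)}
```

View pics/cmp6.png

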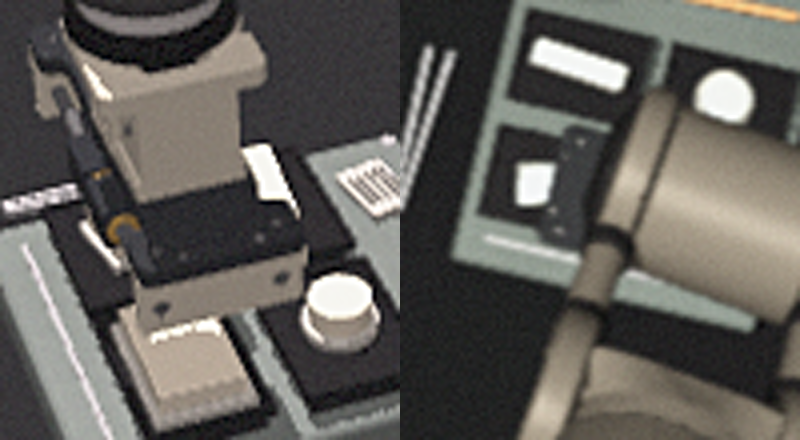

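The gripper is still above the block. Its near face bottom is at about (268,282), the lit strip at (272,287) is shrinking, and there is still no contact. I'll continue down.

play_rows([
  [[0, 0, -0.08], [0, 0, 0]],
  [[0, 0, -0.08], [0, 0, 0]],
])

```text
time: 6.55
tool_pos: [448.1, -72.5, 58.3]
tcp_rot: [3.141, 0.0, 2.915]
contact_force: [-0.0, 0.1, 0.3]
grip_width: 0.7
finger_force: 0.0
```

play_rows([
  [[0, 0, -0.07], [0, 0, 0]],
  [[0, 0, -0.07], [0, 0, 0]],
])

```text
time: 6.8
tool_pos: [448.0, -72.5, 54.1]
tcp_rot: [3.142, -0.0, 2.915]
contact_force: [0.3, -0.9, 0.9]
grip_width: 0.8
finger_force: 0.0
```

play_rows([
  [[0, 0, -0.07], [0, 0, 0]],
  [[0, 0, -0.07], [0, 0, 0]],
])

```text
time: 7.05
tool_pos: [448.0, -72.5, 49.9]
tcp_rot: [3.141, -0.0, 2.915]
contact_force: [0.0, 0.1, 1.2]
grip_width: 0.6
finger_force: 0.0
```

Run:
```python
from h import *
c=capture("side");b=c["frame"][:,:,::-1].copy();cv2.imwrite("pics/side7.png",b);a=cv2.imread("pics/side1.png")
for col in(285,295):print(col,[int(v) for v in b[260:308,col].mean(1)])
```

```text
285 [69, 52, 34, 34, 28, 23, 86, 122, 128, 127, 130, 125, 122, 126, 125, 121, 121, 157, 175, 170, 167, 167, 169, 171, 169, 168, 171, 181, 157, 136, 139, 136, 145, 154, 135, 129, 91, 20, 27, 24, 29, 30, 51, 91, 98, 98, 92, 93]
295 [36, 32, 32, 65, 120, 130, 125, 128, 124, 126, 123, 124, 127, 123, 140, 165, 173, 172, 169, 169, 168, 168, 169, 171, 173, 149, 132, 135, 134, 133, 147, 142, 132, 93, 34, 22, 30, 30, 25, 24, 85, 97, 99, 92, 93, 105, 93, 90]
```

play_rows([
  [[0, 0, -0.05], [0, 0, 0]],
  [[0, 0, -0.05], [0, 0, 0]],
])

```text
time: 7.35
tool_pos: [448.1, -72.5, 47.0]
tcp_rot: [3.142, 0.0, 2.915]
contact_force: [0.4, -0.2, 0.4]
grip_width: 0.2
finger_force: 0.0
```

play_rows([
  [[0, 0, -0.05], [0, 0, 0]],
  [[0, 0, -0.05], [0, 0, 0]],
])

```text
time: 7.6
tool_pos: [448.1, -72.5, 44.0]
tcp_rot: [3.141, 0.0, 2.915]
contact_force: [-0.0, -0.4, 0.2]
grip_width: 0.5
finger_force: 0.0
```

play_rows([
  [[0, 0, -0.05], [0, 0, 0]],
])

```text
time: 7.72
tool_pos: [448.0, -72.5, 42.5]
tcp_rot: [3.141, 0.0, 2.915]
contact_force: [-0.4, -0.7, -0.7]
grip_width: 0.2
finger_force: 0.0
```

Run:
```python
from h import *
c=capture("side");b=c["frame"][:,:,::-1].copy();cv2.imwrite("pics/side8.png",b)
cv2.imwrite("pics/v8.png",cv2.resize(b[215:315,245:345],(600,600),interpolation=cv2.INTER_CUBIC))
for col in(285,295):print(col,[int(v) for v in b[270:308,col].mean(1)])
```

```text
285 [114, 130, 122, 125, 124, 122, 128, 124, 124, 121, 139, 161, 171, 170, 170, 167, 168, 176, 157, 138, 139, 136, 145, 154, 137, 130, 90, 21, 22, 33, 25, 23, 50, 87, 96, 97, 94, 99]
295 [121, 123, 125, 126, 131, 123, 120, 132, 157, 172, 169, 169, 166, 168, 172, 151, 130, 135, 138, 130, 144, 142, 136, 90, 20, 32, 25, 26, 28, 29, 86, 96, 94, 99, 96, 99, 101, 89]
```

View pics/v8.png

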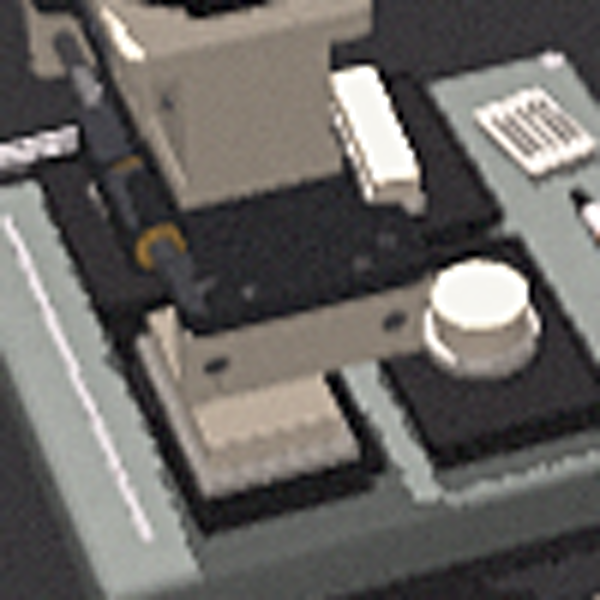

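The side picture shows the gripper's near face bottom at about (278,296), which puts the body bottom near z 136 instead of the 95 implied by the reported TCP. That is consistent with the tips still hovering just above the block, which hasn't moved. I'll go on down slowly.

play_rows([
  [[0, 0, -0.05], [0, 0, 0]],
  [[0, 0, -0.05], [0, 0, 0]],
])

```text
time: 8.02
tool_pos: [448.1, -72.5, 39.7]
tcp_rot: [3.142, 0.0, 2.915]
contact_force: [-0.5, -0.1, 3.9]
grip_width: 0.0
finger_force: 1.6
```

play_rows([
  [[0, 0, -0.05], [0, 0, 0]],
  [[0, 0, -0.05], [0, 0, 0]],
])

```text
time: 8.28
tool_pos: [448.1, -72.5, 36.6]
tcp_rot: [3.141, 0.0, 2.915]
contact_force: [-1.1, 0.1, 3.0]
grip_width: 0.2
finger_force: 1.6
```

play_rows([
  [[0, 0, -0.05], [0, 0, 0]],
  [[0, 0, -0.05], [0, 0, 0]],
])

```text
time: 8.52
tool_pos: [448.1, -72.5, 33.5]
tcp_rot: [3.142, 0.0, 2.915]
contact_force: [-0.1, 0.5, 3.1]
grip_width: 0.4
finger_force: 1.7
```

There is contact at a reported TCP z of about 40.5, and the seat is sinking at about 3–4 N. I'll press on to the stop gently.

play_rows([
  [[0, 0, -0.03], [0, 0, 0]],
])

```text
time: 8.65
tool_pos: [448.2, -72.5, 33.1]
tcp_rot: [3.142, 0.0, 2.915]
contact_force: [-3.4, 1.6, 17.9]
grip_width: 0.5
finger_force: 8.9
```

play_rows([
  [[0, 0, -0.02], [0, 0, 0]],
  [[0, 0, 0], [0, 0, 0]],
])

```text
time: 8.9
tool_pos: [448.2, -72.6, 33.1]
tcp_rot: [-3.142, 0.001, 2.915]
contact_force: [-4.1, 0.4, 18.1]
grip_width: 0.6
finger_force: 8.5
```

Run:
```python
from h import *
o=get_obs();print(o["tool_pos"],o["contact_force"])
c=capture("side");b=c["frame"][:,:,::-1].copy();cv2.imwrite("pics/side9.png",b)
for col in(285,290,295):print(col,[int(v) for v in b[280:308,col].mean(1)])
```

```text
[448.17627297 -72.5594213   33.1133296 ] [-4.13315789  0.40116601 18.11391651]
285 [126, 126, 124, 122, 136, 164, 169, 170, 165, 164, 175, 156, 137, 135, 136, 128, 142, 137, 122, 86, 20, 12, 30, 52, 88, 96, 94, 94]
290 [121, 122, 123, 155, 174, 172, 169, 170, 173, 166, 148, 140, 139, 143, 150, 163, 144, 98, 38, 26, 11, 20, 88, 97, 96, 95, 101, 97]
295 [126, 129, 156, 173, 170, 170, 168, 174, 148, 135, 139, 136, 138, 147, 148, 134, 91, 47, 25, 22, 44, 92, 96, 99, 94, 102, 98, 89]
```

The large block is down by 3 px, which is 8 mm, on the stop at 33.1. Now I'll lift and move to the round block, where contact is expected at about TCP z 43 and the stop at about 35.

play_rows([
  [[0, 0, 0.3], [0, 0, 0]],
  [[0, 0, 0.8], [0, 0, 0]],
  [[0.9, -0.2, 0], [0, 0, 0]],
  [[0.9, -0.2, 0], [0, 0, 0]],
  [[0.93, -0.22, 0], [0, 0, 0]],
  [[0, 0, 0], [0, 0, 0]],
  [[0, 0, -0.2], [0, 0, 0]],
  [[0, 0, -0.2], [0, 0, 0]],
  [[0, 0, 0], [0, 0, 0]],
  [[0, 0, 0], [0, 0, 0]],
])

```text
time: 10.2
tool_pos: [529.7, -91.1, 53.1]
tcp_rot: [3.142, -0.0, 2.915]
contact_force: [-0.2, -0.1, 0.3]
grip_width: 0.4
finger_force: 0.0
```

Run:
```python
from h import *
o=get_obs();print(o["tool_pos"],o["contact_force"])
c=capture("side");b=c["frame"][:,:,::-1].copy();cv2.imwrite("pics/side10.png",b)
for col in(285,290,295):print(col,[int(v) for v in b[280:308,col].mean(1)])
a=cv2.imread("pics/side1.png")
for col in(320,325,330):print(col,[int(v) for v in a[260:300,col].mean(1)],[int(v) for v in b[260:300,col].mean(1)])
```

```text
[529.73983135 -91.07873429  53.09893358] [-0.23645289 -0.13968572  0.26938381]
285 [243, 243, 243, 243, 243, 243, 243, 243, 244, 246, 252, 220, 124, 132, 134, 143, 153, 134, 118, 86, 29, 27, 24, 52, 83, 92, 141, 156]
290 [243, 243, 243, 243, 244, 243, 243, 244, 248, 238, 153, 128, 135, 142, 146, 151, 138, 90, 53, 39, 29, 19, 84, 89, 140, 169, 150, 131]
295 [243, 243, 243, 243, 243, 243, 244, 251, 231, 120, 132, 134, 134, 142, 139, 123, 94, 47, 41, 23, 51, 82, 93, 148, 160, 142, 123, 97]
320 [248, 247, 242, 240, 241, 241, 243, 250, 204, 119, 122, 128, 124, 128, 193, 175, 106, 70, 44, 48, 45, 39, 47, 50, 50, 44, 47, 48, 35, 28, 30, 20, 30, 76, 94, 84, 96, 133, 134, 113] [109, 107, 105, 174, 185, 162, 170, 173, 152, 132, 133, 131, 135, 145, 146, 133, 117, 77, 34, 30, 29, 31, 29, 29, 33, 35, 34, 33, 27, 21, 31, 21, 25, 82, 97, 93, 91, 88, 98, 104]
325 [246, 241, 240, 241, 240, 241, 241, 243, 247, 199, 119, 130, 130, 133, 142, 152, 141, 92, 58, 46, 40, 48, 53, 45, 49, 44, 38, 24, 27, 28, 29, 51, 83, 89, 85, 136, 149, 127, 104, 76] [42, 101, 127, 122, 119, 138, 163, 169, 175, 151, 135, 138, 139, 139, 151, 136, 129, 108, 55, 27, 34, 30, 39, 43, 24, 33, 24, 22, 26, 27, 30, 51, 92, 97, 96, 89, 96, 93, 88, 75]
330 [232, 253, 246, 242, 242, 244, 249, 233, 149, 113, 118, 118, 127, 142, 134, 123, 92, 37, 37, 50, 51, 43, 46, 49, 47, 40, 36, 25, 20, 22, 64, 84, 89, 83, 132, 141, 117, 89, 76, 74] [125, 125, 121, 119, 149, 164, 175, 159, 138, 126, 127, 122, 131, 146, 139, 128, 95, 49, 23, 24, 33, 30, 32, 35, 24, 32, 18, 20, 35, 22, 73, 90, 98, 92, 92, 97, 92, 85, 79, 77]
```

The large block stayed down and the round block is unmoved. Now I'll press the round block.

play_rows([
  [[0, 0, -0.1], [0, 0, 0]],
  [[0, 0, -0.1], [0, 0, 0]],
  [[0, 0, -0.05], [0, 0, 0]],
  [[0, 0, -0.05], [0, 0, 0]],
])

```text
time: 10.75
tool_pos: [529.9, -91.1, 43.9]
tcp_rot: [3.141, -0.0, 2.915]
contact_force: [-0.2, -0.2, 0.3]
grip_width: 0.8
finger_force: 0.0
```

play_rows([
  [[0, 0, -0.05], [0, 0, 0]],
  [[0, 0, -0.05], [0, 0, 0]],
])

```text
time: 11.0
tool_pos: [530.0, -91.1, 41.3]
tcp_rot: [3.142, 0.0, 2.915]
contact_force: [-0.9, 0.3, 4.1]
grip_width: 0.4
finger_force: 1.9
```

play_rows([
  [[0, 0, -0.05], [0, 0, 0]],
  [[0, 0, -0.03], [0, 0, 0]],
])

```text
time: 11.25
tool_pos: [530.0, -91.1, 38.7]
tcp_rot: [3.142, 0.0, 2.915]
contact_force: [-1.3, -0.5, 4.1]
grip_width: 0.4
finger_force: 1.9
```

play_rows([
  [[0, 0, -0.05], [0, 0, 0]],
  [[0, 0, -0.02], [0, 0, 0]],
])

```text
time: 11.5
tool_pos: [530.0, -91.1, 36.5]
tcp_rot: [3.141, 0.0, 2.915]
contact_force: [-1.9, 0.3, 3.8]
grip_width: 0.7
finger_force: 1.9
```

play_rows([
  [[0, 0, -0.03], [0, 0, 0]],
])

```text
time: 11.62
tool_pos: [530.0, -91.1, 35.6]
tcp_rot: [3.142, 0.0, 2.915]
contact_force: [-0.8, -0.3, 4.3]
grip_width: -0.2
finger_force: 2.0
```

play_rows([
  [[0, 0, -0.02], [0, 0, 0]],
  [[0, 0, 0], [0, 0, 0]],
])

```text
time: 11.88
tool_pos: [530.0, -91.1, 35.2]
tcp_rot: [3.142, 0.0, 2.915]
contact_force: [-1.7, 0.6, 5.8]
grip_width: 0.3
finger_force: 2.9
```

Run:
```python
from h import *
a=cv2.imread("pics/side1.png");c=capture("side");b=c["frame"][:,:,::-1].copy()
for col in(320,325,330):print(col,[int(v) for v in a[265:295,col].mean(1)],[int(v) for v in b[265:295,col].mean(1)])
```

```text
320 [241, 243, 250, 204, 119, 122, 128, 124, 128, 193, 175, 106, 70, 44, 48, 45, 39, 47, 50, 50, 44, 47, 48, 35, 28, 30, 20, 30, 76, 94] [109, 109, 108, 107, 125, 147, 143, 133, 131, 134, 137, 144, 150, 131, 111, 75, 25, 28, 34, 31, 26, 31, 33, 32, 31, 38, 35, 19, 29, 84]
325 [241, 241, 243, 247, 199, 119, 130, 130, 133, 142, 152, 141, 92, 58, 46, 40, 48, 53, 45, 49, 44, 38, 24, 27, 28, 29, 51, 83, 89, 85] [128, 97, 56, 90, 117, 121, 123, 124, 134, 142, 138, 140, 149, 137, 130, 110, 49, 25, 19, 29, 26, 34, 36, 27, 26, 33, 15, 52, 85, 92]
330 [244, 249, 233, 149, 113, 118, 118, 127, 142, 134, 123, 92, 37, 37, 50, 51, 43, 46, 49, 47, 40, 36, 25, 20, 22, 64, 84, 89, 83, 132] [120, 123, 125, 118, 126, 121, 125, 126, 128, 119, 131, 146, 135, 127, 98, 47, 27, 30, 37, 33, 33, 28, 39, 29, 16, 20, 83, 96, 96, 91]
```

The round block is down by about 3 px (8 mm) and has reached the stop. Next is the strip at (551, 5.5).

play_rows([
  [[0, 0, 0.3], [0, 0, 0]],
  [[0, 0, 0.8], [0, 0, 0]],
  [[0.2, 0.8, 0], [0, 0, 0]],
  [[0.2, 0.8, 0], [0, 0, 0]],
  [[0.2, 0.8, 0], [0, 0, 0]],
  [[0.1, 0.82, 0], [0, 0, 0]],
  [[0, 0, 0], [0, 0, 0]],
  [[0, 0, -0.3], [0, 0, 0]],
  [[0, 0, -0.2], [0, 0, 0]],
  [[0, 0, 0], [0, 0, 0]],
  [[0, 0, 0], [0, 0, 0]],
])

```text
time: 13.3
tool_pos: [551.0, 5.1, 53.0]
tcp_rot: [3.142, -0.0, 2.914]
contact_force: [-0.7, -0.4, -0.1]
grip_width: 0.1
finger_force: 0.0
```

Run:
```python
from h import *
o=get_obs();print(o["tool_pos"],o["contact_force"])
for n in("top","side"):
    c=capture(n);cv2.imwrite(f"pics/{n}11.png",c["frame"][:,:,::-1])
    for q,z in(("strip_block",44),("small_block",44),("large_block",36),("round_block",36)):
        print(n,q,[(np.round(r["at"],1),round(r["p"],2),atz(c,r["at"],z).round(1)) for r in pinpoint(q,n)[:3]])
```

```text
[550.96942399   5.05075119  52.98486789] [-0.72915384 -0.38711332 -0.05873979]
top strip_block []
top small_block []
top large_block [(array([285.5, 352. ]), 0.89, array([449.3, -71. ,  36. ]))]
top round_block [(array([256. , 360.3]), 0.6, array([528.9, -91.7,  36. ])), (array([301.8, 420.7]), 0.55, array([ 410.7, -254.2,   36. ])), (array([230.1, 403.8]), 0.54, array([ 601.7, -207.5,   36. ]))]
side strip_block [(array([237.4, 305.4]), 0.61, array([556.4,  21.5,  44. ]))]
side small_block [(array([252.5, 267.6]), 0.84, array([465.3,  23.2,  44. ])), (array([272.5, 324.7]), 0.25, array([529.1, -93.8,  44. ]))]
side large_block [(array([287. , 284.4]), 0.66, array([445.7, -77.5,  36. ]))]
side round_block [(array([343.1, 376.6]), 0.9, array([ 507.6, -289.9,   36. ])), (array([369.9, 315.9]), 0.87, array([ 387.4, -280. ,   36. ])), (array([275., 325.]), 0.82, array([530.3, -92.9,  36. ]))]
```

Positions are consistent. Now I'll press the strip.

play_rows([
  [[0, 0, -0.1], [0, 0, 0]],
  [[0, 0, -0.1], [0, 0, 0]],
  [[0, 0, -0.1], [0, 0, 0]],
  [[0, 0, -0.05], [0, 0, 0]],
])

```text
time: 14.3
tool_pos: [550.8, 5.5, 42.2]
tcp_rot: [3.142, -0.001, 2.915]
contact_force: [-0.1, 0.1, 0.3]
grip_width: 0.9
finger_force: 0.0
```

play_rows([
  [[0, 0, -0.05], [0, 0, 0]],
  [[0, 0, -0.05], [0, 0, 0]],
])

```text
time: 14.55
tool_pos: [551.0, 5.5, 39.8]
tcp_rot: [3.142, 0.0, 2.915]
contact_force: [-1.7, -0.7, 4.3]
grip_width: 0.2
finger_force: 1.9
```

play_rows([
  [[0, 0, -0.05], [0, 0, 0]],
  [[0, 0, -0.03], [0, 0, 0]],
])

```text
time: 14.8
tool_pos: [551.0, 5.4, 37.2]
tcp_rot: [3.142, 0.0, 2.915]
contact_force: [-1.0, 0.2, 3.7]
grip_width: 0.5
finger_force: 1.8
```

play_rows([
  [[0, 0, -0.05], [0, 0, 0]],
  [[0, 0, -0.04], [0, 0, 0]],
])

```text
time: 15.05
tool_pos: [551.0, 5.5, 34.4]
tcp_rot: [3.141, 0.0, 2.915]
contact_force: [-1.8, 0.0, 4.1]
grip_width: 0.4
finger_force: 1.9
```

play_rows([
  [[0, 0, -0.03], [0, 0, 0]],
])

```text
time: 15.18
tool_pos: [550.9, 5.5, 33.4]
tcp_rot: [3.142, -0.0, 2.915]
contact_force: [-1.1, 0.4, 4.8]
grip_width: 0.4
finger_force: 1.9
```

play_rows([
  [[0, 0, -0.01], [0, 0, 0]],
  [[0, 0, 0], [0, 0, 0]],
])

```text
time: 15.42
tool_pos: [551.0, 5.5, 33.3]
tcp_rot: [3.142, 0.0, 2.915]
contact_force: [-1.7, 0.3, 3.9]
grip_width: 0.2
finger_force: 2.0
```

play_rows([
  [[0, 0, -0.015], [0, 0, 0]],
  [[0, 0, 0], [0, 0, 0]],
])

```text
time: 15.68
tool_pos: [551.0, 5.5, 33.2]
tcp_rot: [3.142, 0.0, 2.915]
contact_force: [-3.7, -0.4, 7.8]
grip_width: 0.5
finger_force: 3.7
```

play_rows([
  [[0, 0, 0.3], [0, 0, 0]],
  [[0, 0, 1], [0, 0, 0]],
  [[0, 0, 1], [0, 0, 0]],
  [[0, 0, 1], [0, 0, 0]],
  [[-1, 1, 1], [0, 0, 0]],
  [[-1, 1, 1], [0, 0, 0]],
  [[-1, 1, 0], [0, 0, 0]],
  [[0, 1, 0], [0, 0, 0]],
  [[0, 1, 0], [0, 0, 0]],
  [[0, 1, 0], [0, 0, 0]],
  [[0, 1, 0], [0, 0, 0]],
  [[0, 0, 0], [0, 0, 0]],
])

```text
time: 17.18
tool_pos: [460.8, 217.0, 191.8]
tcp_rot: [3.141, 0.0, 2.917]
contact_force: [-0.3, -0.5, 0.1]
grip_width: 0.4
finger_force: 0.0
```

Run:
```python
from h import *
a=cv2.imread("pics/side1.png");c=capture("side");b=c["frame"][:,:,::-1].copy()
up=lambda g:cv2.resize(g[220:320,235:335],(400,400),interpolation=cv2.INTER_CUBIC)
cv2.imwrite("pics/end.png",np.hstack([up(a),up(b)]))
for n,p,r in(("large",(276,284),28),("round",(265,324),12),("strip",(236,307),14),("small",(244,269),12)):
    o=[]
    for g in(a,b):
        m=(g.min(2)>190).astype(np.uint8);N,l,s,ce=cv2.connectedComponentsWithStats(m)
        i=min((k for k in range(1,N) if s[k,4]>20),key=lambda k:np.hypot(ce[k][1]-p[0],ce[k][0]-p[1]));o+=[ce[i][::-1].round(1),s[i,4]]
    print(n,o)
```

```text
large [array([275.4, 285.2]), np.int32(540), array([278.4, 285.3]), np.int32(540)]
round [array([263.5, 324.6]), np.int32(132), array([266.7, 324.6]), np.int32(135)]
strip [array([235.3, 307.1]), np.int32(139), array([238.2, 307.1]), np.int32(139)]
small [array([244.1, 269.4]), np.int32(114), array([278.4, 285.3]), np.int32(540)]
```

View pics/end.png

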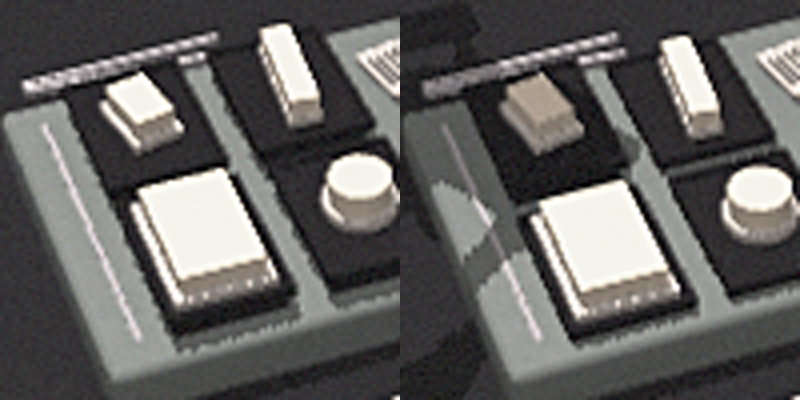

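The before/after picture shows the large block, (275.4→278.4, 285), the round one, (263.5→266.7, 325), and the strip, (235.3→238.2, 307), each about 3 px (8 mm) lower. The small block is unmoved, only in shadow, at about (244,269). The arm is clear, so I'm handing in.

```bash
python3 -c "
from h import *
print(bot.close_job())"
```

```text
the job is handed in; nothing more can be done
None
```

I pressed the large, round and narrow blocks down in that order, each about 8 mm, left the small block up, and handed the job in with the arm clear; the hand-in returned no verdict, and the hardest press read about 18 N.

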